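Sweep the steel washers through the tray gate into the slot

ROBOT

A 7-joint arm with a two-finger parallel gripper is mounted at the origin on a cart in front of the work surface, level with it; the furniture and walls round the work are solid. World frame = base frame: x ahead of the robot, y to its left, z up, the work surface at z = 0. Lengths are in mm, angles in rad, forces in N, time in s.
With the tool pointing down it reaches from about 425 to 950 mm from the base axis. Payload 4.7 kg.
Tool frame: the origin (TCP) lies on the centre line of the jaws, within the pads' length; the fingertips stand 17 mm ahead of it and the grasp point (between the pads) lies 2 mm behind it; z points along the fingers, y is the direction in which the jaws open and shut (so a half turn about z gives the same grasp; the last joint's range is limited). The gripper opens to 85 mm and grips with 20 to 120 N. Pads are 22 mm wide; open, the fingers measure 114 mm over their backs; the gripper's body (76 mm by 85 mm) begins 54 mm behind the grasp point. The pads swing forward as they close: fully open they stand 13 mm farther back than shut.
Start: joints at [1.094, 0.469, -0.049, 1.532, 0.024, 1.141, -0.082], TCP at [292.309, -608.442, 248.335] pointing down, gripper open.
Joint ranges: [-2.59, 2.59], [-0.33, 1.99], [-1.39, 1.29], [0.1, 2.45], [-1.04, 4.18], [0.21, 1.99], [-2.66, 2.66]. Speed limits (rad/s): [2.57, 2.57, 3.14, 3.14, 3.14, 3.14, 3.14].

INTERFACE

Orientations are given as a unit quaternion [w, x, y, z].
In Python, from cell import ctrl gives the robot as it stands. The module is installed in compiled form; this text tells all that it offers.
- The arm moves only by the tool apply_moves, never from a script. Its argument "plan" is a list of rows, each a list of 7 numbers: the shift along the world's x, y, z in mm, then the turn, a rotation vector about the world's x, y, z in rad, then the closure in counts, from 0 (fully open) to 255 (shut). A call has 1 to 5 rows; each row is the pose to reach, as a shift and turn from the pose measured when the call began; what a row does not reach only later rows make up. A row lasts 1/12 s, in which the tool goes at most 41.7 mm and 7.16 degrees, less where a joint would pass 70% of its speed; a pose out of reach is approached as far as the arm can. A call with a gripper value outside its range is refused whole. The fingers move at their own pace and stop on an object; the grip force is fixed at half the most. Time passes only in rows, so rows that repeat a pose let the fingers close. It gives the time, the measured TCP pose, the force and the opening at its end, in the units of the state.
- ctrl.state(): the state, without advancing time (a new reading comes with each control period).
- ctrl.get_image(name): name is "side" or "top"; returns a dict with "image" (400x640x3 uint8, red, green, blue), "camera_matrix" (3x3 intrinsics, pixels), "k1" (the pictures are not rectified: a ray, as slopes to the right and down, at radius r is drawn at 1 + k1 r^2 times it, then the intrinsics apply), "world_to_cam" (4x4, takes a point from world to camera coordinates). Camera axes: x right, y down, z forward; pixel columns grow to the right and rows downward; lengths in mm; the calibration is good to about 2 mm. A picture is of the moment at which its call begins. There is no depth.
- ctrl.finish_job(): hands the job in, once; it reports no verdict.
The state is a dict: "clock": time; "q": joint angles; "joint_vel": joint speeds; "joint_efforts": joint torques, N m; "ee_pos": TCP position; "tcp_rot": TCP orientation; "ft_force": force on the tool from outside, world axes, zero at the start; "torque": the same for the moment, N m; "opening": finger opening in mm.
Only numpy, scipy, OpenCV 4.12 (cv2) and the standard library are available. Lean on these libraries where they do the work, as an engineer would, in place of code of your own. Each camera call takes 0.05 s, during which the arm holds its last target. There are 200 camera calls.

TASK

On the sorting tray, sweep the three steel washers with the fingertips, one at a time, across the deck and through the narrow gate so that each drops into the slot behind it. Leave the brass washer lying where it is on the deck and the things round the tray where they are. Only push the washers: do not pick up or lift any of them.

Things in the scene. Friction and masses are not known exactly. Their poses are not given: they have to be found in the camera images.
- sorting_tray: fixed tray, blue walls, black rubber deck. Origin on the bench under the deck's middle; x points level to the gate (roughly at the robot), y along the gate wall, z up. In this frame the level deck is 50 mm up, x -90 to 90, y -118 to 118 mm, with 5 mm thick rims 12 mm high. The gate-end rim is a wall at x 82 to 90 mm, open only at the gate. Behind it, past the sheer deck edge at x = 90 mm, is the sunken slot
- gate (a point): middle of the gate at deck height, on the deck edge: tray frame (90, 0, 50) mm. The gate is a 44 mm wide gap, y -22 to 22 mm, in the 8 mm thick, 12 mm high gate wall, with rounded metal ends. A washer pushed through drops into the slot once its centre is past the deck edge
- slot (a point): centre of the slot's floor: tray frame (122.5, 0, 4) mm. The slot is an open box, x 90 to 155 mm, y -50 to 50 mm, its floor 46 mm below the deck, its outer walls 5 mm thick and as high as the rims
- steel_washer_a: bright grey steel washer, one of three: thick plain ring lying flat, 30 mm outside diameter, 14 mm hole, 8 mm thick, about 35 g; origin at the centre of its underside, z up. It starts on the tray's deck; to be swept into the slot
- steel_washer_b: bright grey steel washer, one of three: thick plain ring lying flat, 30 mm outside diameter, 14 mm hole, 8 mm thick, about 35 g; origin at the centre of its underside, z up. It starts on the tray's deck; to be swept into the slot
- steel_washer_c: bright grey steel washer, one of three: thick plain ring lying flat, 30 mm outside diameter, 14 mm hole, 8 mm thick, about 35 g; origin at the centre of its underside, z up. It starts on the tray's deck; to be swept into the slot
- brass_washer: yellow brass washer, the only one of its colour: thick plain ring lying flat, 30 mm outside diameter, 14 mm hole, 8 mm thick, about 35 g; origin at the centre of its underside, z up. It starts on the tray's deck and stays there
- bolt: loose hex bolt, 16 x 52 x 18 mm, lying on the bench beside the slot; origin under its middle; leave alone
- clamp_spring: loose orange spring clamp, 58 x 100 x 19 mm, lying on the bench on the other side of the slot; origin under its middle; leave alone
- tape_measure: loose pocket tape measure, 37 x 84 x 63 mm, standing on the bench to the left of the tray; origin under its middle; leave alone

How it is judged:
By the outcome, as a careful person would: the job done as asked, in the order asked, and still so for the second after the job is handed in, with the robot touching nothing.
It also fails if it takes over 56 s, if anything falls off the work surface, if the arm or the gripper's body presses on something with over 40 N, if the wrist force passes 120 N, or if a joint passes its speed limit or range.

## Working session

There is one attempt and no reset: what is moved stays moved. The work goes in short steps, Python scripts to look and compute and a tool call to move; the robot and the scene stay as the last step left them, time stands still between calls to the robot, and variables do not carry over. Pictures are saved under pics/ and viewed, about 8 in all and at most 12, crops included, and the job is handed in when it is done.

Besides the shell and the picture viewer there is one more tool, called after ">>>" as name(argument=value, ...) on one line, values as JSON. apply_moves: Moves the arm, as the interface text tells. Its arguments: {"type":"object","properties":{"plan":{"type":"array"}},"required":["plan"]}

```bash
mkdir -p pics; cat > h.py <<'E'
import numpy as np, cv2
from cell import ctrl
def grab(n):
    d=ctrl.get_image(n); return d
def ray(d,uv,z):
    K=np.array(d["camera_matrix"]);k=d["k1"];T=np.array(d["world_to_cam"])
    uv=np.atleast_2d(np.array(uv,float))
    x=cv2.undistortPoints(uv[:,None],K,np.array([k,0,0,0.]))[:,0]
    R=T[:3,:3];c=-R.T@T[:3,3]
    v=np.c_[x,np.ones(len(x))]@R
    return c+v*((z-c[2])/v[:,2])[:,None]
def proj(d,P):
    T=np.array(d["world_to_cam"])
    return cv2.projectPoints(np.atleast_2d(np.array(P,float)),cv2.Rodrigues(T[:3,:3])[0],T[:3,3],np.array(d["camera_matrix"]),np.array([d["k1"],0,0,0.]))[0][:,0]
def save(n,f):
    d=grab(n);cv2.imwrite("pics/"+f,d["image"][:,:,::-1]);return d
E
python3 - <<'E'
from h import *
for n in("top","side"):
    d=save(n,n+"0.png");print(n,d["camera_matrix"],d["k1"],d["world_to_cam"])
s=ctrl.state();print(s["ee_pos"],s["tcp_rot"],s["clock"],s["opening"])
E
```

```text
top [[491.87816921   0.         322.14011815]
 [  0.         491.87816921 193.71326137]
 [  0.           0.           1.        ]] -0.04424840421854055 [[-2.23896281e-02 -9.99721850e-01  7.41132201e-03  3.17355186e+00]
 [-9.96583528e-01  2.17286332e-02 -7.96814835e-02  4.85529867e+02]
 [ 7.94982822e-02 -9.17004021e-03 -9.96792824e-01  1.12825175e+03]
 [ 0.00000000e+00  0.00000000e+00  0.00000000e+00  1.00000000e+00]]
side [[388.27684137   0.         321.19807124]
 [  0.         388.27684137 194.27629866]
 [  0.           0.           1.        ]] -0.07580818996886828 [[-9.89766865e-01 -1.42427592e-01 -8.71401673e-03  4.90838919e+02]
 [-8.03940064e-02  6.07048917e-01 -7.90587387e-01  8.88733623e+01]
 [ 1.17891292e-01 -7.81796644e-01 -6.12287228e-01  8.36389715e+02]
 [ 0.00000000e+00  0.00000000e+00  0.00000000e+00  1.00000000e+00]]
[ 292.06652844 -607.96879068  247.33881131] [-8.92612978e-04  9.75038573e-01  2.22033629e-01 -2.28253136e-04] 0.1 85.68864648479973
```

View pics/top0.png

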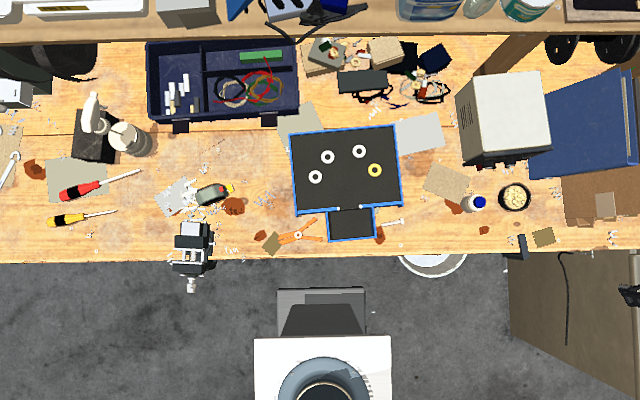

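View pics/side0.png

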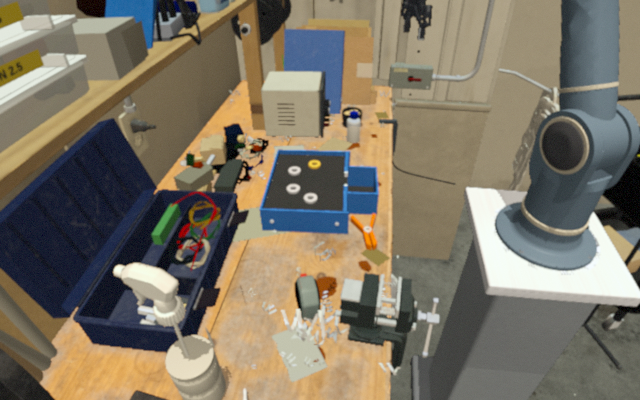

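Top view: the tray spans about (290..403, 125..215), with the slot at (328..376, 207..241). Steel washers are at about (327,157), (359,152) and (315,176), and the brass one is at (375,170). The gate is at about (352,207). The side view agrees with this layout. Next I measure.

```bash
cat >> h.py <<'E'
def washers(d,n="top"):
    im=d["image"];hsv=cv2.cvtColor(im,cv2.COLOR_RGB2HSV)
    out=[]
    box=np.zeros(im.shape[:2],np.uint8)
    c=proj(d,TRAY([[-88,-116,54],[-88,116,54],[150,116,54],[150,-116,54]])).astype(np.int32) if TR is not None else np.array([[292,128],[397,126],[402,205],[296,210]])
    cv2.fillConvexPoly(box,c,1)
    for nm,m in(("steel",(hsv[...,2]>130)&(hsv[...,1]<60)),("brass",(hsv[...,2]>110)&(hsv[...,1]>110)&(hsv[...,0]>18)&(hsv[...,0]<35))):
        cs,_=cv2.findContours((m&(box>0)).astype(np.uint8),cv2.RETR_EXTERNAL,cv2.CHAIN_APPROX_NONE)
        for k in cs:
            if len(k)<12: continue
            (cx,cy),r=cv2.minEnclosingCircle(k)
            p=ray(d,cv2.minAreaRect(k)[0],57)[0]
            out.append((nm,p,r,(cx,cy),cv2.contourArea(k)))
    return out
TR=None
def TRAY(P):
    o,a=TR;P=np.atleast_2d(np.array(P,float));c,s=np.cos(a),np.sin(a)
    return np.c_[o[0]+c*P[:,0]-s*P[:,1],o[1]+s*P[:,0]+c*P[:,1],P[:,2]]
def toT(p):
    o,a=TR;c,s=np.cos(a),np.sin(a);x,y=p[0]-o[0],p[1]-o[1];return np.array([c*x+s*y,-s*x+c*y])
E
python3 - <<'E'
from h import *
d=save("top","top1.png")
im=d["image"];hsv=cv2.cvtColor(im,cv2.COLOR_RGB2HSV)
m=((hsv[...,0]>98)&(hsv[...,0]<118)&(hsv[...,1]>120)&(hsv[...,2]>70)).astype(np.uint8)
w=np.zeros_like(m);w[115:250,280:412]=1;m&=w
cs,_=cv2.findContours(m,cv2.RETR_EXTERNAL,cv2.CHAIN_APPROX_NONE)
k=max(cs,key=cv2.contourArea)
P=ray(d,k[:,0].astype(float),62)
# outer outline at rim height: keep upper part x (deck) by world coords
print(len(k),P.min(0),P.max(0))
h=cv2.convexHull(k); 
ap=cv2.approxPolyDP(k,4,True)[:,0];print(ap.tolist());print(ray(d,ap.astype(float),62).round(1).tolist())
for w in washers(d):print(w)
c=cv2.resize(im[115:250,280:412],None,fx=4.4,fy=4.4,interpolation=cv2.INTER_CUBIC);cv2.imwrite("pics/c1.png",c[:,:,::-1])
E
```

```text
441 [ 375.62480027 -188.44888387   62.        ] [637.91694372  67.31545391  62.        ]
[[393, 124], [288, 134], [295, 215], [324, 211], [328, 241], [376, 237], [373, 207], [403, 205]]
[[637.9, -172.2, 62.0], [619.7, 67.2, 62.0], [435.6, 54.6, 62.0], [443.2, -10.5, 62.0], [376.0, -17.9, 62.0], [382.5, -125.3, 62.0], [449.7, -120.6, 62.0], [452.7, -188.3, 62.0]]
('steel', array([521.91741787,   9.19940129,  57.        ]), 6.894186496734619, (314.89129638671875, 176.19564819335938), 126.0)
('steel', array([566.96922757, -21.27581802,  57.        ]), 6.820919513702393, (327.3461608886719, 156.5), 128.0)
('steel', array([578.12290308, -92.08199159,  57.        ]), 6.744106292724609, (358.6452941894531, 150.85043334960938), 124.5)
('steel', array([630.09690489,  22.89418233,  57.        ]), 15.572511672973633, (307.5, 129.5), 62.0)
('steel', array([ 600.70687648, -182.16227763,   57.        ]), 14.637381553649902, (397.0, 140.5), 27.0)
('brass', array([ 534.97906043, -127.19417622,   57.        ]), 6.871934413909912, (374.3333435058594, 169.6666717529297), 131.5)
('brass', array([634.62688855, -39.98970117,  57.        ]), 5.000100135803223, (335.0, 127.0), 0.0)
```

View pics/c1.png

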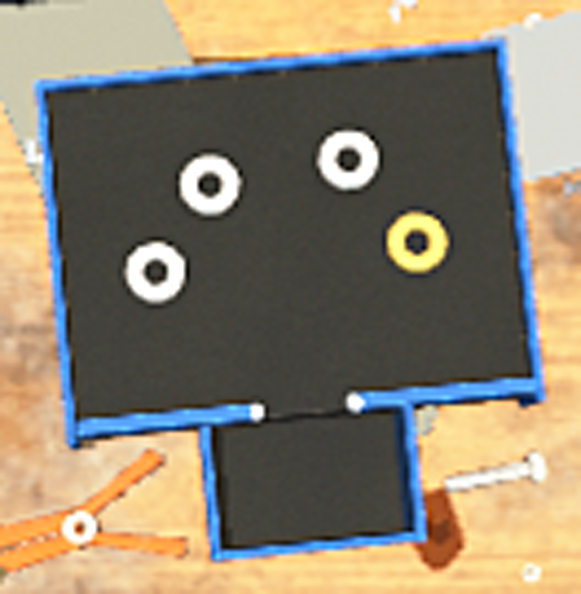

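```bash
cat >> h.py <<'E'
from scipy.spatial.transform import Rotation as Ro
TR=((536.4,-59.6),np.pi+0.0764)
def tgt(xt,yt,phi,z,st=None):
    """shift+turn from the current pose so the finger pair's centre sits at tray (xt,yt), tool x along push angle phi (deg)"""
    s=st or ctrl.state();p=TRAY([[xt,yt,z]])[0]-s["ee_pos"]
    q=s["tcp_rot"];R=Ro.from_quat([q[1],q[2],q[3],q[0]])
    yaw=0.0764+np.radians(phi);yaw=(yaw+np.pi/2)%np.pi-np.pi/2
    Rt=Ro.from_euler('z',yaw)*Ro.from_euler('x',np.pi)
    return p.round(1).tolist()+(Rt*R.inv()).as_rotvec().round(3).tolist()
def where():
    s=ctrl.state();x=Ro.from_quat(np.r_[s["tcp_rot"][1:],s["tcp_rot"][0]]).as_matrix()[:,0]
    print("t",s["clock"],"tcp",s["ee_pos"].round(1),"tray",toT(s["ee_pos"]).round(1),"phi",round(np.degrees(np.arctan2(x[1],x[0])-.0764),1),"F",s["ft_force"].round(1),"open",round(s["opening"],1))
E
python3 - <<'E'
from h import *
d=grab("top")
for w in washers(d): print(w[0],toT(w[1]).round(1),round(w[2],1),w[4])
print("posts mid",toT(ray(d,[349.4,207.0],60)[0]))
a=np.degrees(np.arctan2(36,95))
print(a,TRAY([[-33-45*np.cos(np.radians(a)),-36-45*np.sin(np.radians(a)),100]]),tgt(-33-45*np.cos(np.radians(a)),-36-45*np.sin(np.radians(a)),a,100))
where()
E
```

```text
steel [128.9  92. ] 10.4 51.5
steel [98.3 60.8] 3.4 16.0
steel [  9.2 -69.7] 6.9 127.0
steel [-33.4 -35.9] 6.8 128.0
steel [-39.1  35.6] 6.7 124.5
brass [134.9 -70.7] 2.9 1.5
brass [123.5 -65. ] 5.3 14.5
brass [117.5  67.3] 5.7 31.5
brass [93.8 81.6] 3.0 1.0
brass [ 6.6 67.3] 6.9 131.5
posts mid [85.80581881  1.59781333]
20.754071318799394 [[607.29611735  -2.07491334 100.        ]] [315.1, 606.1, -147.6, -0.001, -0.001, -0.009]
t 0.2 tcp [ 292.2 -608.1  247.6] tray [285.4 528.3] phi 21.3 F [ 0.7  0.2 -0.5] open 85.3
```

>>> apply_moves(plan=[[15,35,0,0,0,0,222],[30,70,0,0,0,0,222],[45,105,0,0,0,0,222],[60,140,0,0,0,0,222],[75,175,0,0,0,0,222]])

```text
clock: 0.62
ee_pos: [367.5, -431.3, 247.5]
tcp_rot: [-0.001, 0.975, 0.222, -0.0]
ft_force: [0.3, 0.2, -1.5]
opening: 25.5
```

>>> apply_moves(plan=[[8,35,0,0,0,0,222],[16,70,0,0,0,0,222],[24,105,0,0,0,0,222],[33,140,0,0,0,0,222],[41,150,0,0,0,0,222]])

```text
clock: 1.03
ee_pos: [409.1, -275.4, 247.6]
tcp_rot: [-0.002, 0.974, 0.225, -0.0]
ft_force: [-0.6, 0.4, 0.2]
opening: 10.8
```

>>> apply_moves(plan=[[20,30,0,0,0,0,222],[40,60,0,0,0,0,222],[60,90,-10,0,0,0,222],[80,120,-20,0,0,0,222],[100,150,-30,0,0,0,222]])

```text
clock: 1.45
ee_pos: [509.8, -124.0, 217.5]
tcp_rot: [-0.002, 0.974, 0.225, 0.0]
ft_force: [-0.1, -0.6, -0.1]
opening: 11.0
```

```bash
python3 - <<'E'
from h import *
where();print(tgt(-33.4-45*.935,-36-45*.354,20.75,110))
E
```

```text
t 1.45 tcp [ 509.8 -124.   217.5] tray [31.4 62.1] phi 21.6 F [-0.1 -0.6 -0.1] open 11.0
[97.9, 121.9, -107.5, -0.003, -0.0, -0.015]
```

>>> apply_moves(plan=[[25,31,-20,0,0,0,222],[50,62,-45,0,0,-0.015,222],[75,93,-75,0,0,-0.015,222],[98,122,-107,0,0,-0.015,222],[98,122,-130,0,0,-0.015,222]])

```text
clock: 1.87
ee_pos: [611.1, 1.7, 90.0]
tcp_rot: [-0.002, 0.976, 0.219, 0.004]
ft_force: [1.8, -0.2, 0.5]
opening: 10.9
```

```bash
python3 - <<'E'
from h import *
where();print(tgt(-33.4-35*.935,-36-35*.354,20.75,69))
d=save("side","s2.png");u=proj(d,TRAY([[-33,-36,54]]))[0].astype(int);print(u)
c=cv2.resize(d["image"][u[1]-80:u[1]+50,u[0]-80:u[0]+100],None,fx=4,fy=4,interpolation=cv2.INTER_CUBIC);cv2.imwrite("pics/s2c.png",c[:,:,::-1])
E
```

```text
t 1.8667 tcp [611.1   1.7  90. ] tray [-79.1 -55.5] phi 21.0 F [ 1.8 -0.2  0.5] open 10.9
[-12.4, -8.1, -21.0, -0.006, 0.006, -0.004]
[291 188]
```

View pics/s2c.png

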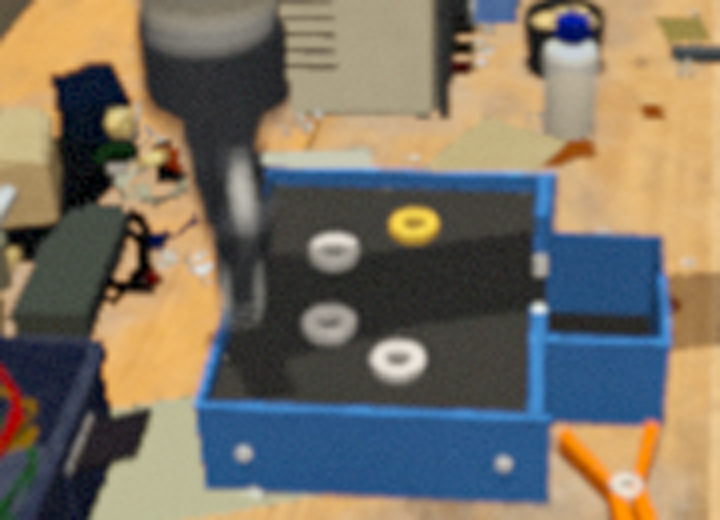

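The fingertips, at about crop (245,325), stand behind washer B at (330,322) and are still above the rim. I'll move in a little first, then go down.

>>> apply_moves(plan=[[-13,-8,0,-0.006,0.006,-0.004,222],[-13,-8,0,-0.006,0.006,-0.004,222],[-13,-8,-10,-0.006,0.006,-0.004,222],[-13,-8,-18,-0.006,0.006,-0.004,222],[-13,-8,-21,-0.006,0.006,-0.004,222]])

```text
clock: 2.33
ee_pos: [595.1, -4.1, 67.0]
tcp_rot: [-0.001, 0.976, 0.218, -0.006]
ft_force: [-23.0, -1.3, 69.7]
opening: 11.1
```

```bash
python3 - <<'E'
from h import *
where()
# target: washer at (58,0.8): finger centre 25 behind along phi
print("leg1",tgt(60-25*.935,0.8-25*.354,20.75,69))
print("square",tgt(63-25,0.8,0,69))
print("end",tgt(69,0.8,0,69))
E
```

```text
t 2.3333 tcp [595.1  -4.1  67. ] tray [-62.8 -50.9] phi 20.8 F [-23.   -1.3  69.7] open 11.1
leg1 [-95.8, -50.3, 2.0, 0.001, -0.013, -0.002]
square [-96.5, -59.2, 2.0, -0.002, -0.013, -0.364]
end [-127.4, -61.6, 2.0, -0.002, -0.013, -0.364]
```

The tips press on the deck with 70 N because the descent overshot, so I raise straight away.

>>> apply_moves(plan=[[0,0,4,0,-0.013,0,222],[0,0,4,0,-0.013,0,222]])

```text
clock: 2.5
ee_pos: [597.6, -4.5, 74.8]
tcp_rot: [0.001, 0.976, 0.218, 0.004]
ft_force: [0.3, -0.0, 0.5]
opening: 10.9
```

```bash
python3 - <<'E'
from h import *
where()
print("leg1",tgt(60-25*.935,0.8-25*.354,20.75,70))
for w in washers(grab("top")): print(w[0],toT(w[1]).round(1),round(w[2],1),w[4])
E
```

```text
t 2.5 tcp [597.6  -4.5  74.8] tray [-65.2 -50.2] phi 20.8 F [ 0.3 -0.   0.5] open 10.9
leg1 [-98.3, -49.8, -4.8, 0.001, 0.008, -0.0]
steel [ 10.1 -73.9] 6.7 60.0
steel [ -69.8 -100.8] 5.7 35.5
steel [30.1 35.2] 62.0 2450.5
brass [120.6 -67.1] 3.8 5.5
brass [ 1.8 77. ] 5.1 24.5
```

>>> apply_moves(plan=[[0,0,-2,0,0.008,0,222],[-4,-2,-4,0,0.008,0,222],[-11,-5.5,-4,0,0.008,0,222],[-20,-10,-4,0,0.008,0,222],[-29,-15,-4,0,0.008,0,222]])

```text
clock: 2.97
ee_pos: [566.3, -20.2, 68.7]
tcp_rot: [0.0, 0.976, 0.218, -0.002]
ft_force: [-0.2, -0.8, 0.1]
opening: 11.0
```

```bash
python3 - <<'E'
from h import *
where()
print("leg1",tgt(60-25*.935,0.8-25*.354,20.75,70.5))
print("sq",tgt(38,0.8,0,70.5))
E
```

```text
t 2.9667 tcp [566.3 -20.2  68.7] tray [-32.8 -37. ] phi 20.8 F [-0.2 -0.8  0.1] open 11.0
leg1 [-67.0, -34.2, 1.8, 0.001, -0.004, -0.0]
sq [-67.7, -43.1, 1.8, 0.0, -0.004, -0.363]
```

>>> apply_moves(plan=[[-9,-4.6,1.5,0,-0.004,0,222],[-18,-9.2,1.5,0,-0.004,0,222],[-27,-13.8,1.5,0,-0.004,0,222],[-36,-18.4,1.5,0,-0.004,0,222],[-43,-22,1.5,0,-0.004,0,222]])

```text
clock: 3.38
ee_pos: [522.0, -42.9, 70.1]
tcp_rot: [0.001, 0.976, 0.218, -0.0]
ft_force: [0.1, -0.1, -0.9]
opening: 11.1
```

```bash
python3 - <<'E'
from h import *
where()
print("leg1",tgt(60-25*.935,0.8-25*.354,20.75,70.5))
d=save("side","s3.png");u=(291,188)
c=cv2.resize(d["image"][u[1]-80:u[1]+50,u[0]-80:u[0]+100],None,fx=4,fy=4,interpolation=cv2.INTER_CUBIC);cv2.imwrite("pics/s3c.png",c[:,:,::-1])
E
```

```text
t 3.3833 tcp [522.  -42.9  70.1] tray [ 13.1 -17.7] phi 20.7 F [ 0.1 -0.1 -0.9] open 11.1
leg1 [-22.7, -11.4, 0.4, 0.001, -0.001, 0.0]
```

View pics/s3c.png

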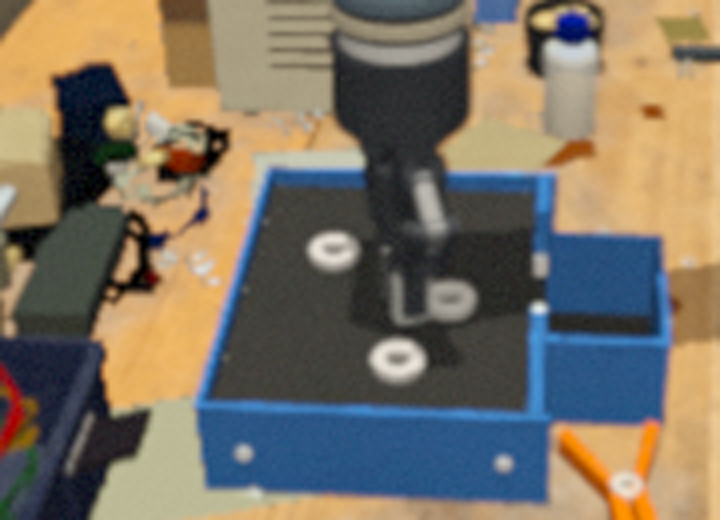

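Washer B is seated between the tips at about crop (452,298), and the other washers haven't moved. I carry on, squaring up before the gate.

>>> apply_moves(plan=[[-9,-4.5,0,0,0,0,222],[-18,-9,0,0,0,0,222],[-22.5,-13,0,0,0,-0.11,222],[-23,-17,0,0,0,-0.23,222],[-23.5,-20.3,0,0,0,-0.36,222]])

```text
clock: 3.85
ee_pos: [496.1, -64.8, 69.9]
tcp_rot: [0.001, 0.999, 0.038, -0.002]
ft_force: [0.2, -0.1, -0.2]
opening: 11.1
```

```bash
python3 - <<'E'
from h import *
where()
d=save("side","s4.png");u=(291,188)
c=cv2.resize(d["image"][148:238,261:391],None,fx=5,fy=5,interpolation=cv2.INTER_CUBIC);cv2.imwrite("pics/s4c.png",c[:,:,::-1])
print("sq",tgt(38,0.8,0,70.5));print("end",tgt(69,0.8,0,70.5))
E
```

```text
t 3.85 tcp [496.1 -64.8  69.9] tray [40.6  2.1] phi -0.0 F [ 0.2 -0.1 -0.2] open 11.1
sq [2.4, 2.2, 0.6, 0.002, -0.004, 0.005]
end [-28.5, -0.2, 0.6, 0.002, -0.004, 0.005]
```

View pics/s4c.png

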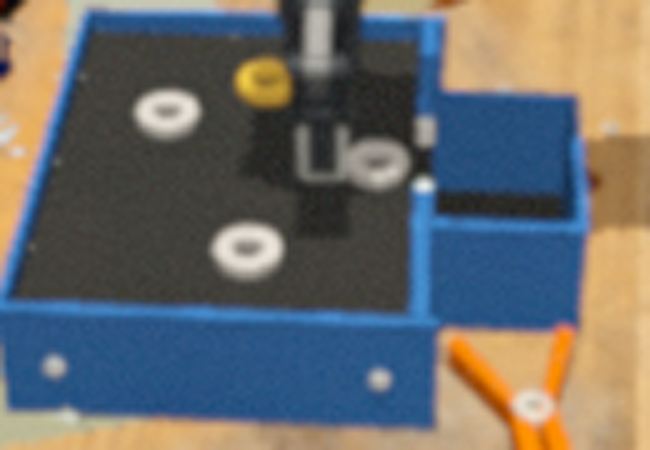

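Squared up: washer B at (378,162) lines up with the gate between the posts at (425,130) and (424,185). I push it through.

>>> apply_moves(plan=[[-7,1,0.5,0,0,0,222],[-14,1,0.5,0,0,0,222],[-21,0.5,0.5,0,0,0,222],[-27,0,0.5,0,0,0,222],[-30,-0.2,0.5,0,0,0,222]])

```text
clock: 4.32
ee_pos: [464.8, -65.7, 70.5]
tcp_rot: [0.001, 0.999, 0.036, -0.002]
ft_force: [0.8, 0.3, 1.2]
opening: 11.0
```

```bash
python3 - <<'E'
from h import *
where()
d=save("side","s5.png")
c=cv2.resize(d["image"][148:238,261:391],None,fx=5,fy=5,interpolation=cv2.INTER_CUBIC);cv2.imwrite("pics/s5c.png",c[:,:,::-1])
E
```

```text
t 4.3167 tcp [464.8 -65.7  70.5] tray [71.8  0.6] phi -0.2 F [0.8 0.3 1.2] open 11.0
```

View pics/s5c.png

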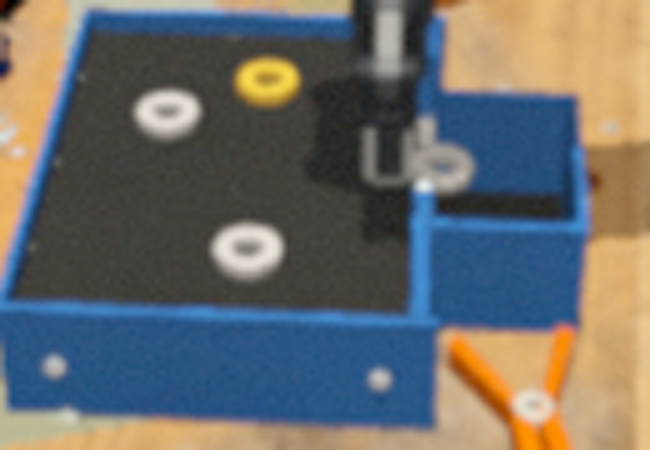

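The washer is tipping over the edge at (443,166). I wait briefly and check its pixels.

>>> apply_moves(plan=[[-1,0,0,0,0,0,222],[-1,0,0,0,0,0,222],[-1,0,0,0,0,0,222]])

```text
clock: 4.62
ee_pos: [463.6, -65.8, 70.4]
tcp_rot: [0.001, 0.999, 0.036, -0.003]
ft_force: [-0.8, -0.0, 0.2]
opening: 11.0
```

```bash
cat >> h.py <<'E'
def slotpix(tag):
    d=save("side",tag+".png");a=cv2.imread("pics/s4.png").astype(int);b=d["image"][:,:,::-1].astype(int)
    m=(np.abs(a-b).sum(2)>60)[160:200,347:380]
    ys,xs=np.nonzero(m);print("changed slot px",len(xs),(xs.mean()+347,ys.mean()+160) if len(xs) else "")
E
python3 - <<'E'
from h import *
where();slotpix("s6");print(tgt(40,0.8,0,110))
E
```

```text
t 4.6167 tcp [463.6 -65.8  70.4] tray [73.1  0.6] phi -0.2 F [-0.8 -0.   0.2] open 11.0
changed slot px 13 (np.float64(377.38461538461536), np.float64(180.69230769230768))
[32.9, 2.3, 39.6, 0.002, -0.005, 0.004]
```

Only 13 slot pixels changed, so it dropped. Next is washer C.

```bash
python3 - <<'E'
from h import *
for b in (35,):
  print(tgt(-39.1-b*.943,35.6+b*.332,-19.4,95));
E
```

```text
[148.2, -35.4, 24.6, 0.001, -0.005, -0.334]
```

>>> apply_moves(plan=[[10,0,20,0,0,0,222],[45,-5,25,0,0,-0.1,222],[80,-15,25,0,0,-0.2,222],[115,-25,25,0,0,-0.3,222],[142,-35,25,0,-0.005,-0.334,222]])

```text
clock: 5.08
ee_pos: [609.0, -100.9, 95.8]
tcp_rot: [0.0, 0.991, -0.132, 0.001]
ft_force: [0.3, 0.2, 0.4]
opening: 11.0
```

```bash
python3 - <<'E'
from h import *
where();slotpix("s7")
d=save("top","t7.png")
for w in washers(d): print(w[0],toT(w[1]).round(1),round(w[2],1),w[4])
c=cv2.resize(d["image"][115:250,280:412],None,fx=4.4,fy=4.4,interpolation=cv2.INTER_CUBIC);cv2.imwrite("pics/t7c.png",c[:,:,::-1])
print(tgt(-39.1-35*.943,35.6+35*.332,-19.4,71));
E
```

```text
t 5.0833 tcp [ 609.  -100.9   95.8] tray [-69.2  46.7] phi -19.6 F [0.3 0.2 0.4] open 11.0
changed slot px 121 (np.float64(365.6776859504132), np.float64(183.0082644628099))
steel [116.9  -2.3] 6.6 119.5
steel [  9.2 -69.7] 6.9 128.0
steel [-39.5  32.2] 6.6 66.0
steel [ 31.8 101.1] 53.3 929.0
brass [137.9 -70. ] 2.9 2.5
brass [120.6 -67.1] 3.8 7.0
[1.7, 1.3, -24.4, 0.002, 0.004, 0.002]
```

View pics/t7c.png

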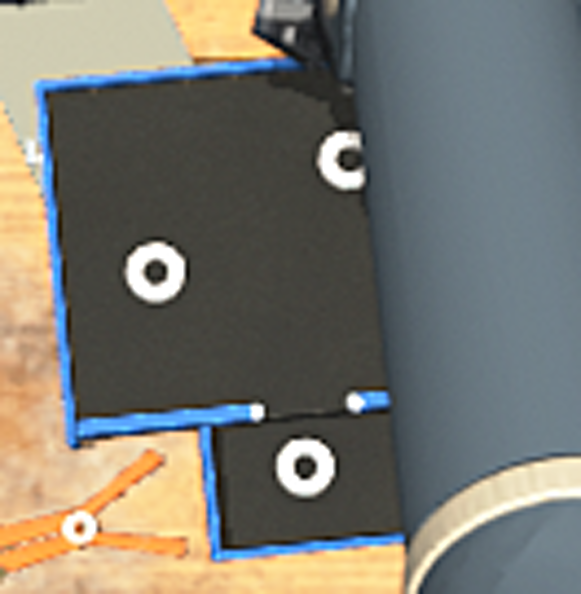

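B lies in the slot at (305,467); C and A are where they were, and the arm hides the brass washer. I lower behind C and push.

>>> apply_moves(plan=[[2,1,-8,0,0.004,0.002,222],[2,1,-15,0,0.004,0.002,222],[2,1,-20,0,0.004,0.002,222],[2,1,-24,0,0.004,0.002,222],[2,1,-25,0,0.004,0.002,222]])

```text
clock: 5.6
ee_pos: [610.6, -101.1, 69.2]
tcp_rot: [0.001, 0.991, -0.13, -0.001]
ft_force: [-0.6, -0.5, -0.5]
opening: 11.0
```

```bash
python3 - <<'E'
from h import *
where()
print("leg1",tgt(60-25*.943,0.8+25*.332,-19.4,70.5))
E
```

```text
t 5.6 tcp [ 610.6 -101.1   69.2] tray [-70.9  47. ] phi -19.3 F [-0.6 -0.5 -0.5] open 11.0
leg1 [-109.9, 29.6, 1.3, 0.002, -0.003, -0.001]
```

>>> apply_moves(plan=[[-7,1.9,1,0,0,0,222],[-16,4.3,1,0,0,0,222],[-26,7,1,0,0,0,222],[-36,9.7,1,0,0,0,222],[-46,12.4,1,0,0,0,222]])

```text
clock: 6.02
ee_pos: [563.3, -88.3, 70.5]
tcp_rot: [0.001, 0.991, -0.13, -0.001]
ft_force: [-0.0, -0.1, 0.9]
opening: 11.0
```

>>> apply_moves(plan=[[-9,2.4,0,0,0,0,222],[-18,4.9,0,0,0,0,222],[-27,7.3,0,0,0,0,222],[-36,9.7,0,0,0,0,222],[-44,11.8,0,0,0,0,222]])

```text
clock: 6.43
ee_pos: [518.4, -76.2, 70.7]
tcp_rot: [0.001, 0.991, -0.13, -0.001]
ft_force: [0.3, -0.9, 0.8]
opening: 10.7
```

```bash
python3 - <<'E'
from h import *
where()
print("leg1",tgt(60-25*.943,0.8+25*.332,-19.4,70.5));print("sq",tgt(38,0.8,0,70.5))
E
```

```text
t 6.4333 tcp [518.4 -76.2  70.7] tray [19.2 15.2] phi -19.3 F [ 0.3 -0.9  0.8] open 10.7
leg1 [-17.6, 4.8, -0.2, 0.002, -0.002, -0.001]
sq [-19.8, 13.0, -0.2, 0.002, -0.002, 0.337]
```

>>> apply_moves(plan=[[-8,2.2,0,0,0,0,222],[-16,4.4,0,0,0,0.02,222],[-18.5,7,0,0,0,0.11,222],[-19.5,10,0,0,0,0.22,222],[-21,12.5,0,0,0,0.33,222]])

```text
clock: 6.85
ee_pos: [496.9, -63.4, 70.8]
tcp_rot: [0.001, 0.999, 0.038, -0.001]
ft_force: [0.1, 0.1, -0.7]
opening: 11.3
```

```bash
cat >> h.py <<'E'
def sidecrop(tag):
    d=save("side",tag+".png");c=cv2.resize(d["image"][148:238,261:391],None,fx=5,fy=5,interpolation=cv2.INTER_CUBIC);cv2.imwrite("pics/"+tag+"c.png",c[:,:,::-1]);return d
def steel_side(d):
    hsv=cv2.cvtColor(d["image"],cv2.COLOR_RGB2HSV);m=((hsv[...,2]>85)&(hsv[...,1]<70)).astype(np.uint8)
    b=np.zeros_like(m);cv2.fillConvexPoly(b,proj(d,TRAY([[-80,-112,50],[-80,112,50],[78,112,50],[78,-112,50]])).astype(np.int32),1)
    n,_,st,ce=cv2.connectedComponentsWithStats(m&b)
    for i in range(1,n):
        if st[i,4]>25: print("side",st[i].tolist(),toT(ray(d,st[i,:2]+(st[i,2:4]-1)/2,54)[0]).round(1))
E
python3 - <<'E'
from h import *
where();steel_side(sidecrop("s8"))
print("sq",tgt(38,0.8,0,70.5));print("end",tgt(73,0.8,0,70.5))
E
```

```text
t 6.85 tcp [496.9 -63.4  70.8] tray [39.7  0.8] phi -0.1 F [ 0.1  0.1 -0.7] open 11.3
side [317, 156, 11, 7, 52] [27.9 93.9]
side [320, 173, 21, 14, 171] [52.5  5.7]
side [303, 192, 15, 13, 157] [ 11.7 -67. ]
sq [2.0, -0.4, -0.2, 0.002, -0.002, -0.003]
end [-32.9, -3.1, -0.2, 0.002, -0.002, -0.003]
```

>>> apply_moves(plan=[[-7,-0.6,0,0,0,0,222],[-14,-1.3,0,0,0,0,222],[-21,-2,0,0,0,0,222],[-28,-2.7,0,0,0,0,222],[-32,-3,0,0,0,0,222]])

```text
clock: 7.32
ee_pos: [463.0, -66.3, 70.6]
tcp_rot: [0.001, 0.999, 0.039, -0.002]
ft_force: [-0.1, -0.5, 0.7]
opening: 11.0
```

>>> apply_moves(plan=[[-1,0,0,0,0,0,222],[-1,0,0,0,0,0,222],[-1,0,0,0,0,0,222]])

```text
clock: 7.57
ee_pos: [462.0, -66.3, 70.6]
tcp_rot: [0.001, 0.999, 0.039, -0.002]
ft_force: [-0.1, 0.4, 0.0]
opening: 11.3
```

```bash
python3 - <<'E'
from h import *
where();steel_side(sidecrop("s9"))
a=66;b=38
print(tgt(9.2-b*np.cos(np.radians(a)),-69.7-b*np.sin(np.radians(a)),a,95))
E
```

```text
t 7.5667 tcp [462.  -66.3  70.6] tray [74.7  1. ] phi 0.1 F [-0.1  0.4  0. ] open 11.3
side [335, 157, 7, 7, 37] [68.6 91.4]
side [335, 173, 6, 12, 35] [70.  10.7]
side [302, 192, 16, 13, 159] [ 10.6 -67.1]
[72.5, 111.2, 24.4, 0.004, -0.001, 1.15]
```

View pics/s9c.png

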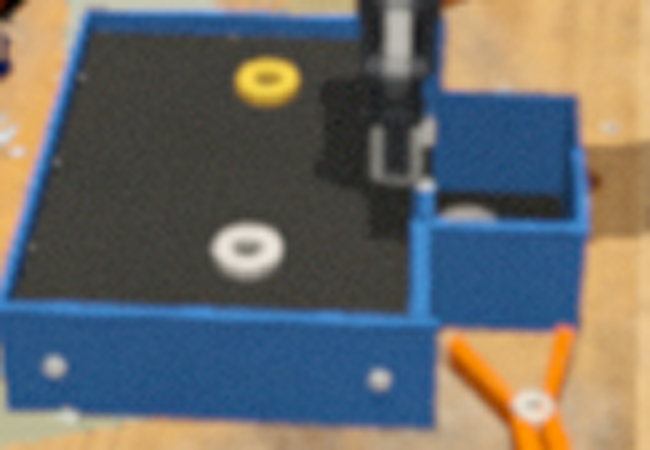

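C has dropped into the slot (visible at (468,213)); brass and A are unmoved. Now washer A, approached at about 50°.

```bash
python3 - <<'E'
from h import *
a=np.radians(50);b=30
print(tgt(9.2-b*np.cos(a),-69.7-b*np.sin(a),50,95))
E
```

```text
[77.2, 99.8, 24.4, 0.004, -0.002, 0.871]
```

>>> apply_moves(plan=[[8,0,15,0,0,0,222],[20,15,25,0,0,0.12,222],[35,35,25,0,0,0.24,222],[50,55,25,0,0,0.36,222],[65,75,25,0,0,0.48,222]])

```text
clock: 8.03
ee_pos: [528.3, 9.6, 96.0]
tcp_rot: [0.002, 0.961, 0.278, -0.001]
ft_force: [0.4, -0.0, -0.2]
opening: 11.3
```

```bash
python3 - <<'E'
from h import *
a=np.radians(50);b=30
where();print(tgt(9.2-b*np.cos(a),-69.7-b*np.sin(a),50,95))
for w in washers(grab("top")): print(w[0],toT(w[1]).round(1),round(w[2],1),w[4])
E
```

```text
t 8.0333 tcp [528.3   9.6  96. ] tray [  2.8 -69.6] phi 27.9 F [ 0.4 -0.  -0.2] open 11.3
[11.1, 24.0, -1.0, 0.004, 0.0, 0.386]
steel [128.7  91.6] 10.8 52.0
steel [98.3 60.8] 3.6 16.5
steel [ 31.1 -52.9] 59.5 2214.5
brass [93.6 81.8] 3.0 0.0
brass [ 6.6 67.3] 6.9 131.5
```

>>> apply_moves(plan=[[5,10,0,0,0,0.12,222],[10,20,0,0,0,0.24,222],[11,23.5,0,0,0,0.36,222],[11,23.8,0,0.004,0,0.386,222],[11,23.8,0,0.004,0,0.386,222]])

```text
clock: 8.5
ee_pos: [542.9, 39.2, 96.2]
tcp_rot: [-0.003, 0.887, 0.461, 0.003]
ft_force: [-0.7, -0.3, -0.4]
opening: 11.1
```

```bash
python3 - <<'E'
from h import *
a=np.radians(50);b=30
where();print(tgt(9.2-b*np.cos(a),-69.7-b*np.sin(a),50,71));steel_side(sidecrop("s10"))
E
```

```text
t 8.5 tcp [542.9  39.2  96.2] tray [-14.1 -98. ] phi 50.6 F [-0.7 -0.3 -0.4] open 11.1
[-3.6, -5.6, -25.2, -0.008, 0.003, -0.01]
side [307, 158, 13, 16, 89] [ 7.6 63. ]
side [288, 182, 3, 15, 37] [-39.2 -36.6]
side [295, 187, 6, 15, 58] [-17.6 -54.1]
side [303, 193, 15, 11, 134] [ 11.7 -67. ]
```

View pics/s10c.png

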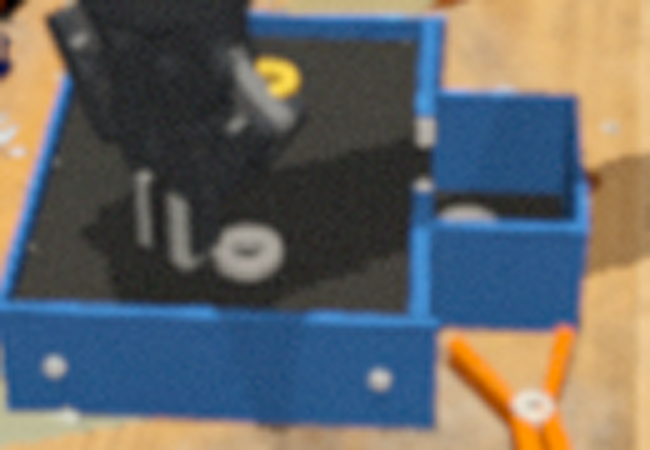

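The fingers are over the space behind A at (248,250), still high. I settle, then go down.

>>> apply_moves(plan=[[-3.5,-5.5,0,-0.008,0.003,-0.01,222],[-3.5,-5.5,-3,-0.008,0.003,-0.01,222],[-3.5,-5.5,-10,-0.008,0.003,-0.01,222],[-3.5,-5.5,-15,-0.008,0.003,-0.01,222],[-3.5,-5.5,-16,-0.008,0.003,-0.01,222]])

```text
clock: 8.97
ee_pos: [538.5, 33.1, 78.9]
tcp_rot: [-0.0, 0.89, 0.456, -0.001]
ft_force: [0.8, 0.0, 0.3]
opening: 11.2
```

```bash
python3 - <<'E'
from h import *
a=np.radians(50);b=30
where();print(tgt(9.2-b*np.cos(a),-69.7-b*np.sin(a),50,71))
E
```

```text
t 8.9667 tcp [538.5  33.1  78.9] tray [ -9.1 -92.3] phi 49.9 F [0.8 0.  0.3] open 11.2
[0.9, 0.5, -7.9, 0.001, -0.003, 0.002]
```

>>> apply_moves(plan=[[0.5,0.3,-4,0,0,0,222],[0.5,0.3,-7,0,0,0,222],[0.5,0.3,-7.8,0,0,0,222],[0.5,0.3,-7.8,0,0,0,222]])

```text
clock: 9.3
ee_pos: [538.8, 33.4, 70.8]
tcp_rot: [-0.0, 0.89, 0.456, -0.002]
ft_force: [-0.9, 0.2, -0.8]
opening: 11.2
```

```bash
python3 - <<'E'
from h import *
where()
def w(x,y,f): 
    r=np.radians(f);print((x,y,f),tgt(x-24.7*np.cos(r),y-24.7*np.sin(r),f,70.5))
w(9.2,-69.7,50);w(12,-65,54);w(46,.8,58);w(46,.8,40);w(46.5,.8,20);w(47,.8,0)
E
```

```text
t 9.3 tcp [538.8  33.4  70.8] tray [ -9.5 -92.6] phi 49.9 F [-0.9  0.2 -0.8] open 11.2
(9.2, -69.7, 50) [-2.5, -4.2, -0.3, 0.001, -0.003, 0.002]
(12, -65, 54) [-6.4, -8.1, -0.3, 0.001, -0.003, 0.072]
(46, 0.8, 58) [-36.7, -75.5, -0.3, 0.001, -0.003, 0.141]
(46, 0.8, 40) [-30.5, -80.1, -0.3, 0.001, -0.003, -0.173]
(46.5, 0.8, 20) [-26.2, -87.2, -0.3, 0.0, -0.004, -0.522]
(47, 0.8, 0) [-24.6, -95.5, -0.3, -0.0, -0.004, -0.871]
```

>>> apply_moves(plan=[[-2.5,-4,0,0,0,0.01,222],[-6.4,-8.1,0,0,0,0.07,222],[-10,-16,0,0,0,0.08,222],[-14,-25,0,0,0,0.1,222],[-18,-34,0,0,0,0.11,222]])

```text
clock: 9.72
ee_pos: [520.5, -1.4, 70.9]
tcp_rot: [-0.0, 0.864, 0.504, -0.002]
ft_force: [-0.3, -0.2, 0.5]
opening: 10.9
```

```bash
python3 - <<'E'
from h import *
where()
def w(x,y,f): 
    r=np.radians(f);print((x,y,f),tgt(x-24.7*np.cos(r),y-24.7*np.sin(r),f,70.5))
w(46,.8,58);w(46,.8,40);w(46.5,.8,20);w(47,.8,0)
d=sidecrop("s11");steel_side(d)
E
```

```text
t 9.7167 tcp [520.5  -1.4  70.9] tray [ 11.5 -59.2] phi 56.2 F [-0.3 -0.2  0.5] open 10.9
(46, 0.8, 58) [-18.4, -40.6, -0.4, 0.002, -0.003, 0.031]
(46, 0.8, 40) [-12.2, -45.2, -0.4, 0.001, -0.003, -0.283]
(46.5, 0.8, 20) [-7.9, -52.3, -0.4, 0.001, -0.003, -0.632]
(47, 0.8, 0) [-6.2, -60.7, -0.4, 0.0, -0.003, -0.981]
side [322, 159, 13, 15, 95] [44.8 62.7]
side [302, 182, 4, 14, 32] [ -6.2 -32.9]
side [309, 186, 5, 14, 49] [ 12.2 -46.9]
side [318, 187, 7, 9, 47] [ 34.4 -40.1]
```

View pics/s11c.png

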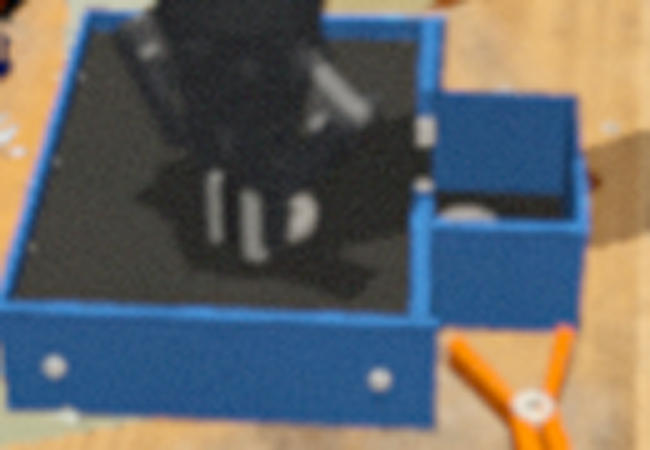

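A is being pushed along: its right side shows at (300,218), as expected for a seated washer. I continue, then turn about the washer's centre.

>>> apply_moves(plan=[[-4,-9,0,0,0,0.01,222],[-8,-18,0,0,0,0.02,222],[-12,-27,0,0,0,0.03,222],[-16,-35,0,0,0,0.03,222],[-18,-39,0,0,0,0.02,222]])

```text
clock: 10.18
ee_pos: [500.9, -44.5, 70.6]
tcp_rot: [0.001, 0.86, 0.511, -0.003]
ft_force: [-0.8, 0.7, -0.3]
opening: 10.9
```

```bash
python3 - <<'E'
from h import *
where()
def w(x,y,f): 
    r=np.radians(f);print((x,y,f),tgt(x-24.7*np.cos(r),y-24.7*np.sin(r),f,70.5))
for f in range(58,-1,-6):w(46+(58-f)/30,.8,f)
w(48,.8,0)
E
```

```text
t 10.1833 tcp [500.9 -44.5  70.6] tray [ 34.3 -17.8] phi 57.0 F [-0.8  0.7 -0.3] open 10.9
(46.0, 0.8, 58) [1.2, 2.4, -0.1, 0.004, -0.005, 0.017]
(46.2, 0.8, 52) [3.2, 1.1, -0.1, 0.004, -0.005, -0.088]
(46.4, 0.8, 46) [5.1, -0.5, -0.1, 0.004, -0.005, -0.192]
(46.6, 0.8, 40) [6.8, -2.2, -0.1, 0.003, -0.005, -0.297]
(46.8, 0.8, 34) [8.3, -4.2, -0.1, 0.003, -0.006, -0.402]
(47.0, 0.8, 28) [9.6, -6.3, -0.1, 0.003, -0.006, -0.507]
(47.2, 0.8, 22) [10.7, -8.6, -0.1, 0.003, -0.006, -0.611]
(47.4, 0.8, 16) [11.5, -11.0, -0.1, 0.002, -0.006, -0.716]
(47.6, 0.8, 10) [12.1, -13.4, -0.1, 0.002, -0.006, -0.821]
(47.8, 0.8, 4) [12.4, -16.0, -0.1, 0.002, -0.006, -0.925]
(48, 0.8, 0) [12.4, -17.7, -0.1, 0.001, -0.007, -0.995]
```

>>> apply_moves(plan=[[1.8,-1,0,0,-0.005,-0.09,222],[3.6,-2.3,0,0,-0.005,-0.19,222],[5.3,-4,0,0,-0.005,-0.3,222],[6.8,-5.8,0,0,-0.005,-0.4,222],[8,-7.8,0,0,-0.005,-0.5,222]])

```text
clock: 10.6
ee_pos: [509.0, -52.2, 70.7]
tcp_rot: [0.001, 0.96, 0.279, -0.001]
ft_force: [-0.4, 0.0, -0.4]
opening: 10.9
```

```bash
python3 - <<'E'
from h import *
where()
def w(x,y,f): 
    r=np.radians(f);print((x,y,f),tgt(x-24.7*np.cos(r),y-24.7*np.sin(r),f,70.5))
for f in (28,22,16,10,4,0):w(50,2.,f)
steel_side(sidecrop("s12"))
E
```

```text
t 10.6 tcp [509.  -52.2  70.7] tray [26.8 -9.4] phi 28.0 F [-0.4  0.  -0.4] open 10.9
(50, 2.0, 28) [-1.4, 0.0, -0.2, 0.002, -0.001, -0.001]
(50, 2.0, 22) [-0.2, -2.2, -0.2, 0.002, -0.001, -0.105]
(50, 2.0, 16) [0.9, -4.6, -0.2, 0.002, -0.001, -0.21]
(50, 2.0, 10) [1.6, -7.1, -0.2, 0.002, -0.002, -0.315]
(50, 2.0, 4) [2.1, -9.6, -0.2, 0.002, -0.002, -0.42]
(50, 2.0, 0) [2.3, -11.3, -0.2, 0.002, -0.002, -0.489]
side [325, 156, 10, 9, 52] [47.2 90.3]
side [316, 174, 8, 13, 45] [28.   2.3]
side [325, 175, 11, 10, 99] [52.5  5.7]
```

>>> apply_moves(plan=[[-0.2,-2.2,0,0,0,-0.1,222],[0.5,-4.4,0,0,0,-0.21,222],[1,-6.6,0,0,0,-0.31,222],[1,-8.8,0,0,0,-0.42,222],[0.5,-10.2,0,0,0,-0.489,222]])

```text
clock: 11.07
ee_pos: [509.9, -63.0, 70.9]
tcp_rot: [0.001, 0.999, 0.035, -0.001]
ft_force: [1.3, -0.3, 0.4]
opening: 11.3
```

```bash
python3 - <<'E'
from h import *
where()
for x in(38,55,73):print(x,tgt(x,.8,0,70.5))
steel_side(sidecrop("s13"))
E
```

```text
t 11.0667 tcp [509.9 -63.   70.9] tray [26.7  1.4] phi -0.4 F [ 1.3 -0.3  0.4] open 11.3
38 [-11.4, -0.3, -0.4, 0.002, -0.002, 0.006]
55 [-28.3, -1.6, -0.4, 0.002, -0.002, 0.006]
73 [-46.3, -3.0, -0.4, 0.002, -0.002, 0.006]
side [313, 156, 10, 7, 52] [16.5 93.3]
side [314, 173, 24, 12, 182] [41.7  9.1]
```

>>> apply_moves(plan=[[-6,-0.2,0,0,0,0,222],[-13,-0.6,0,0,0,0,222],[-20,-1,0,0,0,0,222],[-27,-1.6,0,0,0,0,222],[-34,-2.1,0,0,0,0,222]])

```text
clock: 11.53
ee_pos: [474.7, -65.4, 70.9]
tcp_rot: [0.001, 0.999, 0.035, -0.001]
ft_force: [-0.2, 0.9, -0.8]
opening: 10.9
```

```bash
python3 - <<'E'
from h import *
where()
print(tgt(74,.8,0,70.5))
E
```

```text
t 11.5333 tcp [474.7 -65.4  70.9] tray [62.   1.1] phi -0.4 F [-0.2  0.9 -0.8] open 10.9
[-12.0, -0.7, -0.4, 0.002, -0.002, 0.007]
```

>>> apply_moves(plan=[[-6,-0.4,0,0,0,0.005,222],[-11,-0.7,0,0,0,0.007,222],[-12.5,-0.7,0,0,0,0.007,222],[-12.5,-0.7,0,0,0,0.007,222],[-12.5,-0.7,0,0,0,0.007,222]])

```text
clock: 11.95
ee_pos: [462.3, -66.1, 71.0]
tcp_rot: [0.001, 0.999, 0.038, -0.001]
ft_force: [0.1, 0.3, 0.1]
opening: 11.1
```

>>> apply_moves(plan=[[8,0,8,0,0,0,222],[15,0,40,0,0,0,222],[20,0,80,0,0,0,222],[30,0,120,0,0,0,222],[40,0,150,0,0,0,222]])

```text
clock: 12.37
ee_pos: [503.6, -66.0, 224.3]
tcp_rot: [0.001, 0.999, 0.038, 0.001]
ft_force: [0.5, -0.1, -0.9]
opening: 11.2
```

```bash
python3 - <<'E'
from h import *
where();steel_side(sidecrop("s14"))
for w in washers(grab("top")): print(w[0],toT(w[1]).round(1),round(w[2],1),w[4])
E
```

```text
t 12.3667 tcp [503.6 -66.  224.3] tray [33.2  3.8] phi 0.0 F [ 0.5 -0.1 -0.9] open 11.2
steel [ -8.3 -40.2] 6.6 47.0
steel [30.8 48.3] 59.2 4909.5
brass [119.8 -63.9] 3.9 6.0
```

No steel shows on the deck. I move the arm aside and take the last look.

>>> apply_moves(plan=[[-14,-36,0,0,0,0,222],[-28,-72,0,0,0,0,222],[-42,-108,0,0,0,0,222],[-56,-144,0,0,0,0,222],[-70,-180,0,0,0,0,222]])

```text
clock: 12.88
ee_pos: [436.3, -247.3, 226.0]
tcp_rot: [0.002, 0.999, 0.039, 0.005]
ft_force: [0.2, -0.8, 0.4]
opening: 11.0
```

>>> apply_moves(plan=[[-10,-36,0,0,0,0,222],[-20,-72,0,0,0,0,222],[-25,-105,0,0,0,0,222],[-30,-120,0,0,0,0,222],[-30,-120,0,0,0,0,222]])

```text
clock: 13.3
ee_pos: [403.6, -371.7, 224.8]
tcp_rot: [0.002, 0.999, 0.035, 0.004]
ft_force: [0.3, 0.1, 0.1]
opening: 11.3
```

```bash
python3 - <<'E'
from h import *
where();a=sidecrop("s15")["image"][148:238,261:391]
d=save("top","t15.png")
for w in washers(d): print(w[0],toT(w[1]).round(1),round(w[2],1),w[4])
b=d["image"][115:250,250:420]
A=cv2.resize(a,None,fx=3,fy=3);B=cv2.resize(b,None,fx=2.3*1.0,fy=2.3);H=max(A.shape[0],B.shape[0])
p=lambda i:cv2.copyMakeBorder(i,0,H-i.shape[0],0,0,cv2.BORDER_CONSTANT)
cv2.imwrite("pics/f.png",np.hstack([p(A),p(B)])[:,:,::-1])
E
```

```text
t 13.3 tcp [ 403.6 -371.7  224.8] tray [156.2 301.1] phi -0.4 F [0.3 0.1 0.1] open 11.3
steel [128.7  92. ] 10.4 50.5
steel [112.6  -0.8] 9.2 192.5
steel [98.3 60.8] 3.4 16.0
brass [119.6 -66.8] 4.9 17.0
brass [118.   62.8] 5.3 27.0
brass [94.7 81.6] 3.0 0.5
brass [ 6.6 67.3] 6.9 131.5
```

View pics/f.png

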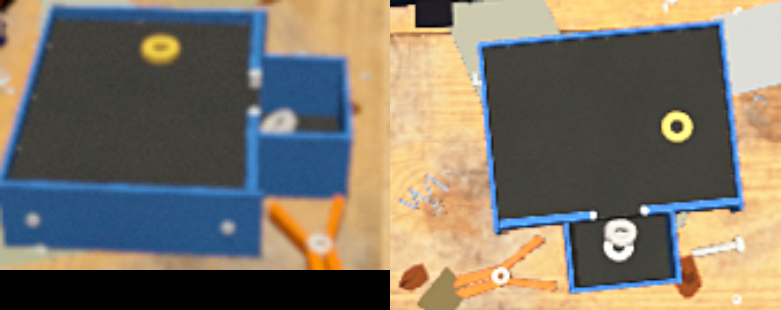

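The deck holds only the brass washer, at (677,126), unmoved at tray (6.6, 67.3). The steel washers lie piled in the slot at (620,240); the bolt and clamp look as they did before. I hand in.

```bash
python3 -c "
from h import *
print(ctrl.finish_job())"
```

```text
the job is handed in; nothing more can be done
None
```

I swept the three steel washers one at a time through the gate into the slot, pushing each with the nearly shut fingertips and lifting none. I handed in at about 13.4 s on the robot's clock, with the arm held clear.

**What the last checks showed**
- **Deck:** the last top and side views show only the brass washer there, at the same measured spot as at the start, tray (6.6, 67.3) mm.
- **Surroundings:** the bolt and spring clamp look unmoved. The tape measure was outside the final crops, so I didn't check it at the end; the arm never went near it.
- **Slot:** the steel washers lie piled on each other, the top one leaning, below deck level. Only two can be seen separately. I take the third to be underneath, since I saw the first lying in the slot and the second drop, and none is left on the deck.

**What went wrong:** the first descent overshot, and the fingertips pressed briefly on the deck with about 70 N. I raised them at once, and the later readings stayed around 1 N.

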